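Stamp a template blade with the spring marking stamp

ROBOT

A 6-joint arm with a two-finger parallel gripper is mounted at the origin on the work surface. World frame = base frame: x ahead of the robot, y to its left, z up, the work surface at z = 0. Lengths are in m, angles in degrees, forces in N, time in s.
With the tool pointing down it reaches from about 0.4 to 0.825 m from the base axis. Payload 7 kg.
Tool frame: the origin (TCP) lies between the finger pads; the fingertips stand 19 mm ahead of it and the grasp point (between the pads) is the TCP; z points along the fingers, y is the line along which they close (so a half turn about z gives the same grasp; the last joint's range is limited). The gripper opens to 88 mm and grips with 3 to 60 N. Pads are 19 mm wide; open, the fingers measure 130 mm over their backs; the gripper's body (78 mm by 193 mm) begins 47 mm behind the grasp point.
Start: joints at [80.85, 20.546, 0.682, 0, -70.136, -16.507], TCP at [0.292, 0.608, 0.246] pointing down, gripper open.
Joint ranges: [-176.03, 176.03], [-82.01, 121.73], [-58.28, 71.71], [-173.87, 95.51], [-174.79, -0.11], [-173.66, 173.66]. Speed limits (degrees/s): [136.94, 136.94, 172.46, 180, 180, 180].

INTERFACE

Orientations are given as [roll, pitch, yaw] about the fixed x, y, z axes, in that order (R = Rz(yaw) Ry(pitch) Rx(roll)).
In Python, from plant import r gives the robot as it stands. The module is installed in compiled form; this text tells all that it offers.
- The arm moves only by the shell command python3 -m pendant 'ROWS' [OPENING] [FORCE]. ROWS is JSON, a list of rows, each a list of 6 numbers: the shift along the tool's x, y, z in mm, then the turn, a rotation vector about the tool's x, y, z in rad. In form: [[tx, ty, tz, wx, wy, wz], ...]. A call has 1 to 20 rows; each row is the pose to reach, as a shift and turn from the pose commanded when the call began, along the tool's axes at that moment; what a row does not reach only later rows make up. A row lasts 1/8 s, in which the tool goes at most 62.5 mm and 10.7 degrees, less where a joint would pass 70% of its speed; a pose out of reach is approached as far as the arm can. A call with a gripper value outside its range is refused whole. OPENING is the finger opening in mm, from 0 to 87.6, set as the call begins (- or left out, the last holds). The fingers move at their own pace and stop on an object; FORCE is the grip in N (left out, the last holds). Time passes only in rows, so rows that repeat a pose let the fingers close. It gives the time, the measured TCP pose, the force, the opening and the grip force at its end, in the units of the state.
- r.get_state(): the state, without advancing time (a new reading comes with each control period).
- r.capture(name): name is "scene" or "top" or "wrist"; returns the picture (400x640x3 uint8, red, green, blue); there is no depth.
- r.camera_params(name): a dict with "mtx" (3x3 intrinsics, pixels), "distortion" ([k1, k2, p1, p2, k3] as OpenCV has them; the pictures are not rectified), "rvec" (rotation vector, rad) and "tvec" (3), from world to camera coordinates, as OpenCV has them; the wrist camera has in their place "mount" (4x4, takes a point from camera to tool coordinates, whose origin is the TCP and whose axes are the flange's). Camera axes: x right, y down, z forward; pixel columns grow to the right and rows downward; lengths in m; the calibration is good to about 2 mm. A picture is of the moment at which its call begins: read the wrist's pose just before it. camera_params takes no time and is no camera call.
- r.close_job(): hands the job in; it is judged then, once.
The state is a dict: "time_s": time; "joints": joint angles; "qd": joint speeds; "joint_torque": joint torques, N m; "tcp_pos": TCP position; "eef_rot": TCP orientation; "contact_force": force on the tool from outside, world axes, zero at the start; "moment": the same for the moment, N m; "gripper_width": finger opening in m; "gripper_force": force on a finger pad.
Only numpy, scipy, OpenCV 4.12 (cv2) and the standard library are available. Lean on these libraries where they do the work, as an engineer would, in place of code of your own. Each camera call takes 0.05 s, during which the arm holds its last target. There are 200 camera calls.

TASK

Mark the square-nosed template blade with the spring marking stamp: pull the stamp's striker up by its knob until the sear catches and let go of it, then slide the blade flat into the channel under the raised striker until its nose is fully home against the stop, and let go of it. Then press the sear's paddle down to fire the striker onto the blade, and take your hand away, leaving the blade home in the stamp. Leave the pointed blade, the foam offcut and the sanding block where they are.

Things in the scene. Friction and masses are not known exactly. Their poses are not given: they have to be found in the camera images.
- stamp: Grey portal stamp fixed to the table, place and yaw vary. Origin on the table under the striker's axis, z up, y along the blade channel towards its open mouth: the blade goes in along -y. Base plate 110 mm (x) by 295 mm (y -130 to +165), its top (the bed) 12 mm high. Columns with inner faces at x +-34 carry a head block 110 (x) by 50 mm (y -25 to +25), from 85 to 115 mm above the table.
- channel_stop (a point): Middle of the stop's face at the closed end of the channel: at the stamp's x 0, y -32 mm, 3 mm above the bed; axes as the stamp's. The home blade's nose lies here.
- channel_mouth (a point): Middle of the channel's flared mouth, on the bed: at the stamp's x 0, y +70 mm; axes as the stamp's. Here it is 62 mm wide between the guides; it narrows to 44 mm at y +40, and stays so to the stop. Guides are 10 mm high. The flat bed goes on to y +165 mm.
- striker (a joint): Height of the upright striker over its lowest position, m: 0 at the start, 0.048 at most. A spring pushes it down: lifting takes 8 N at the bottom, 15 N at 0.045. Lifted past 0.041 it is caught by the sear, which then holds it at about 0.040. At 0 its foot (24 mm across) is 1 mm over the bed, so the blade cannot enter until it is caught up; fired onto the blade it rests at about 0.005.
- striker_knob (a point): Centre of the gripping part of the striker's black knob, on the striker's axis, 187 mm above the table with the striker down; it rises with the striker. Gripping part: upright cylinder 32 mm across, 30 mm high; above it a flange 40 mm across, 10 mm high, its top 25 mm above this point. Below the knob is a rod 12 mm across.
- sear (a joint): Angle of the sear, a dark steel bell-crank lever hinged at the back (-y) of the head, rad: 0 at rest, grows as its paddle is pressed down, 0.30 at most; it springs back. With the striker caught, a press of about 7 N that takes the paddle 8 to 15 mm down (0.11 to 0.2 rad) lets the striker fly.
- sear_paddle (a point): Centre of the top face of the sear's paddle, a level plate 40 mm (x) by 36 mm (y), 8 mm thick, 104 mm above the table at rest, on the stamp's -y side 105 mm from the striker's axis. Press it down from above; only the base plate is under it.
- blade_grip (a point): Centre of the grip of the loose square-nosed blade, a flat aluminium bar 190 x 40 x 6 mm of about 0.3 kg (varies). The grip is a steel block on it, 50 mm along x, 14 mm thick (y), 50 mm high. x points to the nose, z up. The point is 31 mm above the blade's underside, 155 mm behind the nose, 35 mm from the tail, about 24 mm behind the centre of mass.
- blade_nose (a point): Middle of the square nose's end face, 3 mm above the blade's underside; axes as for blade_grip.
- pointed_grip (a point): Centre of the grip of the other template blade, to be left alone: same sizes and grip, but its nose is a right-angled point; x to the point. The two blades lie flat side by side on the table, noses roughly to -y, and may have changed places.
- sanding_block: Bystander: loose cork sanding block, 110 x 65 x 40 mm. To be left where it is; origin at the centre of its underside.
- offcut: Bystander: loose cream foam offcut, 130 x 80 x 60 mm. To be left where it is; origin at the centre of its underside.
Not all that is in view belongs to the job. What is shaped like the part that bears blade_grip but turquoise is not meant.

How it is judged:
By the outcome, as a careful person would: the job done as asked, in the order asked, and still so for the second after the job is handed in, with the robot touching nothing.
It also fails if it takes over 59 s, if anything falls off the work surface, if the arm or the gripper's body presses on something with over 40 N, if the wrist force passes 120 N, or if a joint passes its speed limit or range.

## Working session

There is one attempt and no reset: what is moved stays moved. The work goes in short steps, Python scripts to look and compute and a shell command to move; the robot and the scene stay as the last step left them, time stands still between calls to the robot, and variables do not carry over. Pictures are saved under pics/ and viewed, at most 10 in all, crops included, and the job is handed in when it is done.

```bash
mkdir -p pics; python3 - <<'E'
from plant import r
import cv2,numpy as np
s=r.get_state();print(s['tcp_pos'],s['eef_rot'],s['time_s'])
for n in("scene","top"):
    cv2.imwrite(f"pics/{n}0.png",r.capture(n)[:,:,::-1]);p=r.camera_params(n)
    R=cv2.Rodrigues(np.array(p['rvec'],float))[0];print(n,np.array(p['mtx']).tolist(),p['distortion'],-R.T@np.array(p['tvec']).ravel())
E
```

```text
[0.29207791 0.60800872 0.24462379] [ 1.79903754e+02 -9.09524379e-03 -2.56633771e+01] 0.0
scene [[427.7162983673019, 0.0, 315.1957053285909], [0.0, 427.7162983673019, 198.99874279736179], [0.0, 0.0, 1.0]] [0.01684168 0.         0.         0.         0.        ] [ 1.16843692 -0.23455863  0.81894466]
top [[450.736259836726, 0.0, 325.5276104371532], [0.0, 450.736259836726, 195.98799692489808], [0.0, 0.0, 1.0]] [0.03926227 0.         0.         0.         0.        ] [0.32258188 0.0522184  1.34161371]
```

View pics/scene0.png

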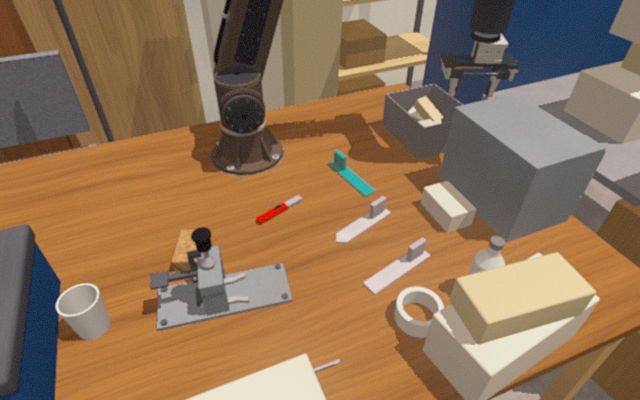

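View pics/top0.png

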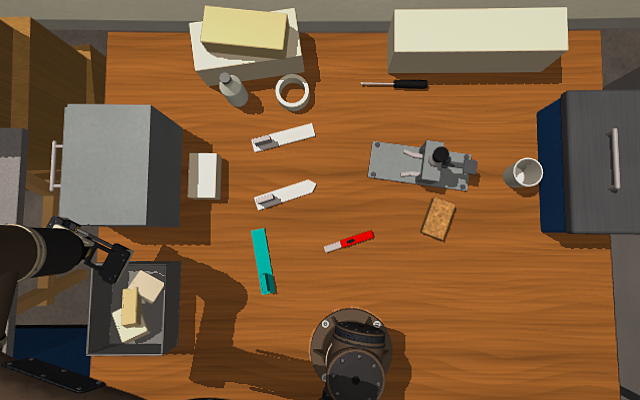

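The scene view shows the stamp at (222,290), the pointed blade at (362,220) and the square blade at (398,268). In the top view the square blade is at (283,137), the pointed one at (287,195), the stamp at (418,165) and its knob at (440,155). Right in the top view is -y, and up is +x.

```bash
cat > h.py <<'E'
import numpy as np,cv2
from plant import r
from scipy.spatial.transform import Rotation as Ro
def cam(n,st=None):
    p=r.camera_params(n);K=np.array(p['mtx'],float);d=np.array(p['distortion'],float)
    if n=='wrist':
        st=st or r.get_state();M=np.array(p['mount'],float)
        T=np.eye(4);T[:3,:3]=Ro.from_euler('xyz',st['eef_rot'],degrees=True).as_matrix();T[:3,3]=st['tcp_pos']
        W=T@M;return K,d,W[:3,:3],W[:3,3]
    R=cv2.Rodrigues(np.array(p['rvec'],float))[0];return K,d,R.T,-R.T@np.array(p['tvec'],float).ravel()
def cast(c,px,z):
    K,d,R,o=c;u=cv2.undistortPoints(np.array(px,float).reshape(-1,1,2),K,d).reshape(-1,2)
    v=np.c_[u,np.ones(len(u))]@R.T;return o+v*((z-o[2])/v[:,2])[:,None]
def proj(c,P):
    K,d,R,o=c;return cv2.projectPoints((np.array(P,float).reshape(-1,3)-o)@R,np.zeros(3),np.zeros(3),K,d)[0].reshape(-1,2)
E
python3 - <<'E'
import cv2,numpy as np
a=cv2.imread('pics/top0.png');b=cv2.imread('pics/scene0.png')
f=lambda i,x,y,w,h,k:cv2.resize(i[y:y+h,x:x+w],None,fx=k,fy=k,interpolation=cv2.INTER_CUBIC)
A=f(a,360,130,130,70,6);cv2.imwrite('pics/c1.png',A)
from h import *
c=cam('top')
# blade masks
g=cv2.cvtColor(a,cv2.COLOR_BGR2HSV);m=((g[...,1]<50)&(g[...,2]>170)).astype(np.uint8)
m[:, :240]=0;m[:,330:]=0;m[:120]=0;m[220:]=0
for k in cv2.findContours(m,0,2)[0]:
    if cv2.contourArea(k)>100:
        q=cv2.boxPoints(cv2.minAreaRect(k));print(cv2.contourArea(k),q.tolist(),cast(c,q,.006)[:,:2].round(4).tolist())
print(cast(c,[[440,155]],.207))
E
```

```text
595.0 [[253.69996643066406, 197.09999084472656], [313.0999755859375, 177.3000030517578], [317.29998779296875, 189.90000915527344], [257.89996337890625, 209.6999969482422]] [[0.439, 0.2876], [0.4992, 0.1111], [0.4614, 0.0982], [0.4015, 0.2744]]
570.0 [[250.72691345214844, 138.84274291992188], [311.3338317871094, 122.5255126953125], [314.79034423828125, 135.3641357421875], [254.18344116210938, 151.68136596679688]] [[0.6152, 0.3], [0.6657, 0.1177], [0.6264, 0.107], [0.5761, 0.2888]]
[[ 0.53053279 -0.21882444  0.207     ]]
```

View pics/c1.png

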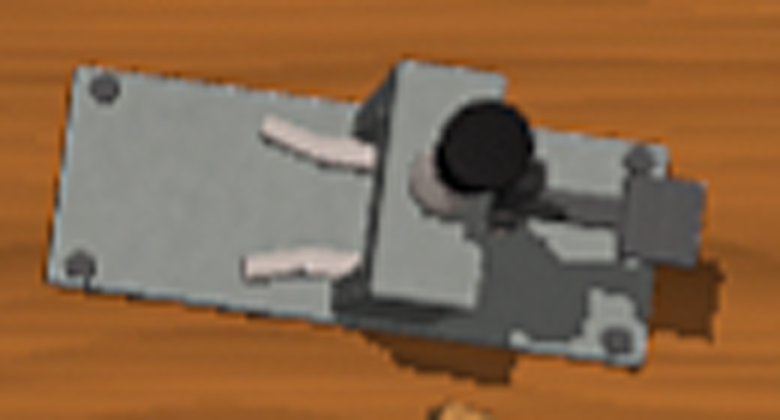

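The crop shows the base plate corners at about (78,66), (667,147), (643,366) and (48,285). The knob's top is at (485,146), the head's top runs over (403..505,60..305), and the paddle centre is at (664,220).

```bash
python3 - <<'E'
from h import *
c=cam('top')
P=lambda q:np.array(q,float)/6+[360-.42,130-.42]
q=cast(c,P([[78,66],[667,147],[643,366],[48,285]]),.012)[:,:2]
e=[np.linalg.norm(q[i]-q[(i+1)%4]) for i in range(4)];print(q,e)
# model: stamp y unit (to mouth)
yv=(q[0]-q[1])+(q[3]-q[2]);yv/=np.linalg.norm(yv);xv=np.array([yv[1],-yv[0]])
o=q.mean(0)-yv*.0175
print('yv',yv,'yaw',np.degrees(np.arctan2(xv[1],xv[0])),'origin',o)
print('knob',cast(c,P([[485,146]]),.212),'head',cast(c,P([[403,60],[505,75],[483,308],[370,292]]),.115).mean(0))
pd=cast(c,P([[664,220]]),.104);print('paddle',pd,'expect',o-.105*yv)
# scene check of knob
a=cv2.imread('pics/scene0.png');m=(a.max(2)<50).astype(np.uint8);m[:,:190]=0;m[:,215:]=0;m[:225]=0;m[:][255:]=0
ys,xs=np.nonzero(m);print('knob px scene',xs.min(),xs.max(),ys.min(),ys.max(),'pred',proj(cam('scene'),[[*o,.212],[*o,.187],[*o,.172]]))
for z,l in((.006,'sq'),):
    s=np.array([[.6152,.3],[.6657,.1177],[.6264,.107],[.5761,.2888]]);u=(s[1]+s[2]-s[0]-s[3]);u/=np.linalg.norm(u)
    n=(s[1]+s[2])/2;print('blade dir',u,'nose',n,'grip',n-.155*u,'yaw',np.degrees(np.arctan2(u[1],u[0])))
p=r.camera_params('wrist');print(p)
E
```

```text
[[ 0.60954711 -0.06612459]
 [ 0.56909606 -0.35557502]
 [ 0.46047229 -0.34159718]
 [ 0.49961784 -0.05098382]] [np.float64(0.29226330144730756), np.float64(0.10951942460557132), np.float64(0.2932379545555994), np.float64(0.11096705415328534)]
yv [0.1359465  0.99071618] yaw -7.8133547166763355 origin [ 0.53230426 -0.22090769]
knob [[ 0.53238885 -0.21870501  0.212     ]] head [ 0.5331469  -0.22145156  0.115     ]
paddle [[ 0.51819599 -0.32528621  0.104     ]] expect [ 0.51802988 -0.32493288]
knob px scene 192 210 228 253 pred [[200.90206689 232.72814841]
 [203.13927207 241.41615477]
 [204.44039598 246.47220926]]
blade dir [ 0.266811   -0.96374887] nose [0.64605 0.11235] grip [0.60469429 0.26173108] yaw -74.52540927415212
{'mtx': array([[283.90298433,   0.        , 317.48095265],
       [  0.        , 283.90298433, 199.70700882],
       [  0.        ,   0.        ,   1.        ]]), 'distortion': array([-0.02616769,  0.        ,  0.        ,  0.        ,  0.        ]), 'mount': array([[-4.91341074e-04, -9.52504982e-01, -3.04522605e-01,
         8.40053006e-02],
       [ 9.99998789e-01, -9.17727585e-04,  1.25704828e-03,
         1.99430516e-04],
       [-1.47681355e-03, -3.04521619e-01,  9.52504280e-01,
        -1.39357049e-01],
       [ 0.00000000e+00,  0.00000000e+00,  0.00000000e+00,
         1.00000000e+00]])}
```

```bash
python3 -m pendant '[[22,45,-30,0,0,0],[43,90,-60,0,0,0],[87,180,-60,0,0,0],[575,642,-60,0,0,1.259],[575,642,-60,0,0,1.259],[575,642,-60,0,0,1.259],[575,642,-60,0,0,1.259],[575,642,-60,0,0,1.259],[575,642,-60,0,0,1.259],[575,642,-60,0,0,1.259],[575,642,-60,0,0,1.259],[575,642,-60,0,0,1.259],[575,642,-60,0,0,1.259],[575,642,-60,0,0,1.259],[575,642,-60,0,0,1.259],[575,642,-60,0,0,1.259],[575,642,-60,0,0,1.259]]' 87
python3 - <<'E'
from h import *
s=r.get_state();I=r.capture('wrist');np.save('w1.npy',I);print(s['tcp_pos'],s['eef_rot'])
O=np.array([.5325,-.220]);yv=np.array([.1359,.9907])
c=cam('wrist',s);J=I[:,:,::-1].copy()
for P in ([*O,.212],[*(O-.105*yv),.104]):
    u=proj(c,[P])[0];print(u);cv2.drawMarker(J,tuple(int(v) for v in u),(0,0,255),1,12)
cv2.imwrite('pics/w1.png',J)
E
```

```text
time_s: 2.22
tcp_pos: [0.5323, -0.2184, 0.3055]
eef_rot: [180.0, 0.0, -97.8]
contact_force: [0.3, -0.5, 0.7]
gripper_width: 0.0872
gripper_force: 0.0
[ 0.53226035 -0.2184224   0.30545001] [ 1.79980314e+02  1.69051311e-02 -9.77685426e+01]
[318.0763983  208.24090667]
[317.7287646   88.19440533]
```

View pics/w1.png

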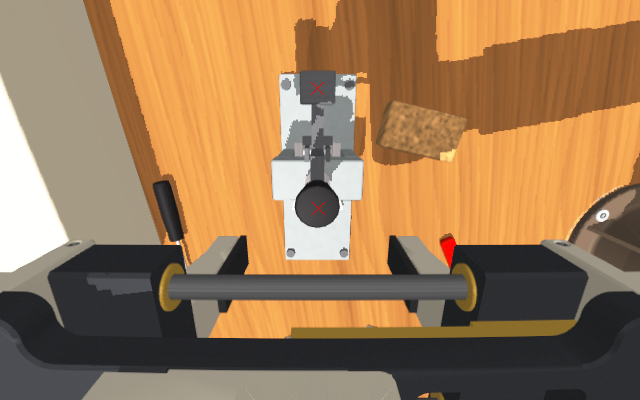

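The red marks projected from my estimates fall on the knob (318,206) and the paddle (318,88), so the stamp's pose and yaw hold. Next I descend and grip the knob.

```bash
python3 -m pendant '[[2,0,40,0,0,0],[2,0,80,0,0,0],[2,0,105,0,0,0],[2,0,121,0,0,0],[2,0,121,0,0,0],[2,0,121,0,0,0]]' && python3 -m pendant '[[0,0,0,0,0,0],[0,0,0,0,0,0],[0,0,0,0,0,0],[0,0,0,0,0,0],[0,0,0,0,0,0],[0,0,0,0,0,0]]' 20 55
```

```text
time_s: 3.02
tcp_pos: [0.5331, -0.2211, 0.1859]
eef_rot: [-179.9, -0.0, -97.7]
contact_force: [0.0, -0.0, 0.5]
gripper_width: 0.0869
gripper_force: 0.0
time_s: 3.78
tcp_pos: [0.5326, -0.2213, 0.1846]
eef_rot: [-180.0, -0.0, -97.8]
contact_force: [1.5, -1.1, -0.8]
gripper_width: 0.0384
gripper_force: 55.0
```

Width 38 mm suggests the pads are on the 40 mm flange, so I'll regrip a little lower.

```bash
python3 -m pendant '[[0,0,0,0,0,0],[0,0,0,0,0,0],[0,0,4,0,0,0],[0,0,8,0,0,0],[0,0,8,0,0,0]]' 70 && python3 -m pendant '[[0,0,0,0,0,0],[0,0,0,0,0,0],[0,0,0,0,0,0],[0,0,0,0,0,0],[0,0,0,0,0,0]]' 20 55
```

```text
time_s: 4.4
tcp_pos: [0.532, -0.2212, 0.176]
eef_rot: [179.9, 0.0, -97.8]
contact_force: [-0.1, 0.1, 0.1]
gripper_width: 0.0696
gripper_force: 0.0
time_s: 5.03
tcp_pos: [0.5325, -0.2211, 0.1758]
eef_rot: [-180.0, 0.0, -97.8]
contact_force: [2.9, -1.5, -8.2]
gripper_width: 0.0312
gripper_force: 64.5
```

```bash
python3 -m pendant '[[0,0,-8,0,0,0],[0,0,-16,0,0,0],[0,0,-24,0,0,0],[0,0,-32,0,0,0],[0,0,-39,0,0,0],[0,0,-43,0,0,0],[0,0,-45.5,0,0,0],[0,0,-45.5,0,0,0],[0,0,-45.5,0,0,0]]'
```

```text
time_s: 6.15
tcp_pos: [0.5325, -0.2211, 0.221]
eef_rot: [180.0, 0.0, -97.8]
contact_force: [6.2, -3.7, -15.6]
gripper_width: 0.0312
gripper_force: 65.3
```

```bash
python3 -m pendant '[[0,0,2,0,0,0],[0,0,4,0,0,0],[0,0,5.5,0,0,0],[0,0,5.5,0,0,0]]'; python3 -m pendant '[[0,0,0,0,0,0],[0,0,0,0,0,0],[0,0,0,0,0,0],[0,0,0,0,0,0]]' 87; python3 -m pendant '[[0,0,-30,0,0,0],[0,0,-60,0,0,0],[0,0,-60,0,0,0]]'
```

```text
time_s: 6.65
tcp_pos: [0.5325, -0.2211, 0.2156]
eef_rot: [180.0, 0.0, -97.8]
contact_force: [6.3, -3.3, -13.9]
gripper_width: 0.0316
gripper_force: 65.2
time_s: 7.15
tcp_pos: [0.5332, -0.2215, 0.218]
eef_rot: [-179.8, -0.0, -97.8]
contact_force: [-0.3, -0.0, -0.4]
gripper_width: 0.0661
gripper_force: 0.0
time_s: 7.52
tcp_pos: [0.534, -0.2217, 0.2802]
eef_rot: [-179.6, -0.0, -97.8]
contact_force: [0.5, 0.0, -0.4]
gripper_width: 0.0869
gripper_force: 0.0
```

```bash
python3 - <<'E'
from h import *
a=r.capture('scene')[:,:,::-1]
c=cam('scene');O=[.5325,-.2205]
print([proj(c,[[*O,z]])[0].round(1).tolist() for z in(.212,.252)])
cv2.imwrite('pics/k.png',cv2.resize(a[190:340,130:310],None,fx=4,fy=4,interpolation=cv2.INTER_CUBIC))
E
```

```text
[[201.1, 232.7], [197.4, 218.1]]
```

View pics/k.png

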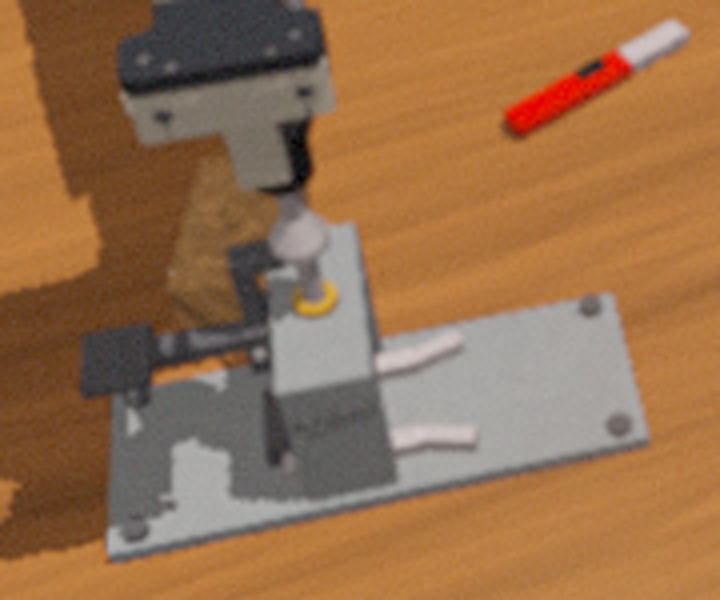

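The yellow bushing at crop (315,298) is exposed and the collar stands well above it, with the knob at the fingers' height, so the striker is caught. On to the blade.

```bash
python3 -m pendant '[[0,0,-20,0,0,0],[-50,0,-20,0,0,-0.05],[-110,-1,-20,0,0,-0.15],[-170,-2,-20,0,0,-0.25],[-230,-3,-20,0,0,-0.35],[-290,-4,-10,0,0,-0.407],[-350,-5,10,0,0,-0.407],[-410,-6,20,0,0,-0.407],[-460,-6,40,0,0,-0.407],[-488,-6,60,0,0,-0.407],[-488,-6,60,0,0,-0.407],[-488,-6,60,0,0,-0.407]]'
python3 - <<'E'
from h import *
s=r.get_state();I=r.capture('wrist');print(s['tcp_pos'],s['eef_rot'])
c=cam('wrist',s);J=I[:,:,::-1].copy();np.save('w2.npy',J)
n=np.array([.646,.1124]);u=np.array([.2668,-.9637])
for P in ([*n,.006],[*(n-.155*u),.056]):
    q=proj(c,[P])[0];print(q);cv2.drawMarker(J,tuple(int(v) for v in q),(0,0,255),1,8)
cv2.imwrite('pics/w2.png',J)
E
```

```text
time_s: 9.07
tcp_pos: [0.6045, 0.2607, 0.2164]
eef_rot: [180.0, -0.0, -74.5]
contact_force: [-0.1, 0.6, 0.2]
gripper_width: 0.0871
gripper_force: 0.0
[0.6044508  0.26069316 0.21639736] [ 1.79970396e+02 -3.06430376e-02 -7.44852254e+01]
[317.26071257  43.66124402]
[317.35707341 190.50934176]
```

View pics/w2.png

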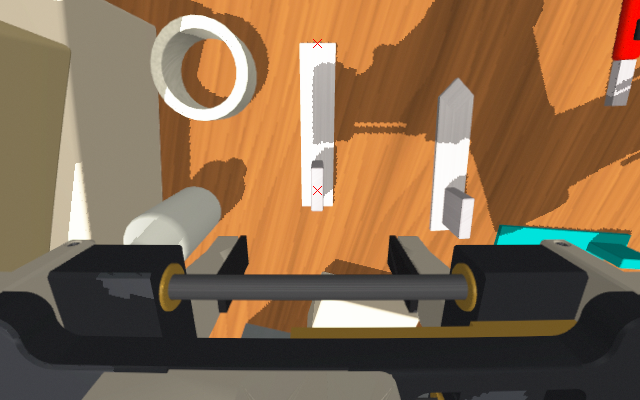

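The wrist view shows the square blade's nose at (318,43) and its grip top centre at about (317,189), both on my projected marks. The pointed blade and bottle are clear of the gripper. Now I grasp 14 mm behind the grip centre.

```bash
python3 -m pendant '[[-7,0,50,0,0,0],[-15,0,100,0,0,0],[-15,0,140,0,0,0],[-15,0,165,0,0,0],[-15,0,178,0,0,0],[-15,0,178,0,0,0]]' 60; python3 -m pendant '[[0,0,0,0,0,0],[0,0,0,0,0,0],[0,0,0,0,0,0],[0,0,0,0,0,0],[0,0,0,0,0,0],[0,0,0,0,0,0]]' 5 45
```

```text
time_s: 9.88
tcp_pos: [0.6007, 0.2752, 0.0388]
eef_rot: [180.0, -0.0, -74.5]
contact_force: [0.4, 0.3, 0.2]
gripper_width: 0.06
gripper_force: 0.0
time_s: 10.62
tcp_pos: [0.6005, 0.276, 0.0387]
eef_rot: [-180.0, 0.0, -74.5]
contact_force: [-0.6, 0.4, 0.8]
gripper_width: 0.014
gripper_force: 45.0
```

```bash
python3 -m pendant '[[0,0,-15,0,0,0],[0,0,-45,0,0,0],[0,0,-80,0,0,0],[40,17,-80,0,0,0.08],[80,34,-80,0,0,0.16],[120,51,-80,0,0,0.24],[160,68,-80,0,0,0.32],[190,82,-80,0,0,0.38],[212,91,-80,0,0,0.407],[212,91,-70,0,0,0.407],[212,91,-45,0,0,0.407],[212,91,-25,0,0,0.407],[212,91,-25,0,0,0.407]]'
python3 - <<'E'
from h import *
s=r.get_state();I=r.capture('wrist');print(s['tcp_pos'],s['eef_rot'])
c=cam('wrist',s);J=I[:,:,::-1].copy()
O=np.array([.5325,-.2205]);yv=np.array([.1359,.9907]);xv=np.array([.9907,-.1359])
for x,y in((-.031,.07),(.031,.07),(-.022,.04),(.022,.04)):
    q=proj(c,[[*(O+x*xv+y*yv),.022]])[0];print(q);cv2.drawMarker(J,tuple(int(v) for v in q),(0,0,255),1,8)
t=np.array(s['tcp_pos'])[:2]-O;print('tcp in stamp',t@xv,t@yv)
cv2.imwrite('pics/w3.png',J)
E
```

```text
time_s: 12.25
tcp_pos: [0.5686, 0.0475, 0.0619]
eef_rot: [179.8, -0.1, -97.7]
contact_force: [0.8, 0.1, -2.6]
gripper_width: 0.0141
gripper_force: 45.0
[0.5685806  0.04751679 0.06191613] [ 1.79825593e+02 -9.36820678e-02 -9.77364824e+01]
[ 380.54176847 -133.06050272]
[ 256.17248318 -133.71578465]
[ 364.66895064 -208.66682115]
[ 272.29800792 -209.26709336]
tcp in stamp -0.0006784301590144848 0.27042758938741873
```

View pics/w3.png

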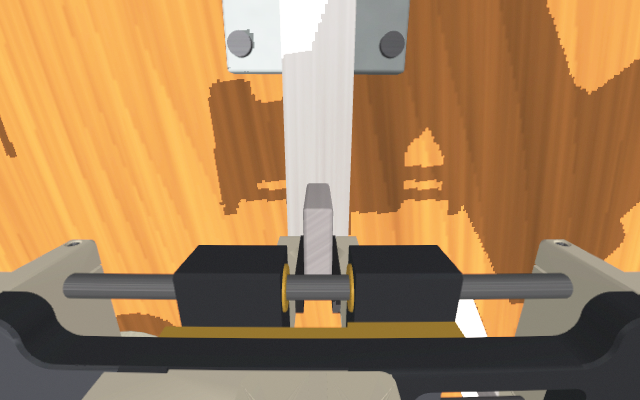

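The blade's edges at the plate's near edge are at (282..355,72) against the plate's (228..405,72). It is straight and about 1 mm off centre (image right), which I correct while lowering.

```bash
python3 -m pendant '[[0,-1,5,0,0,0],[0,-1,9,0,0,0],[0,-1,11,0,0,0],[0,-1,11,0,0,0]]'
```

```text
time_s: 12.8
tcp_pos: [0.5704, 0.0471, 0.0526]
eef_rot: [180.0, -0.0, -97.8]
contact_force: [0.5, 0.5, -2.6]
gripper_width: 0.0138
gripper_force: 45.0
```

```bash
python3 -m pendant '[[0,0.4,1,0,0,0],[10,0.4,1,0,0,0],[20,0.4,1,0,0,0],[30,0.4,1,0,0,0],[40,0.4,1,0,0,0],[50,0.4,1,0,0,0],[60,0.4,1,0,0,0],[70,0.4,1,0,0,0],[70,0.4,1,0,0,0]]'
```

```text
time_s: 13.92
tcp_pos: [0.5604, -0.0229, 0.0515]
eef_rot: [180.0, -0.0, -97.8]
contact_force: [0.3, 0.5, -1.9]
gripper_width: 0.0135
gripper_force: 45.0
```

```bash
python3 -m pendant '[[10,0.3,0,0,0,0],[20,0.3,0,0,0,0],[30,0.3,0,0,0,0],[40,0.3,0,0,0,0],[48,0.3,0,0,0,0],[54,0.3,0,0,0,0],[57,0.3,0,0,0,0],[57,0.3,0,0,0,0]]'; python3 -m pendant '[[1,0,0,0,0,0],[2,0,0,0,0,0],[3,0,0,0,0,0],[4,0,0,0,0,0],[4,0,0,0,0,0]]'
```

```text
time_s: 14.92
tcp_pos: [0.5526, -0.0787, 0.0515]
eef_rot: [180.0, 0.0, -97.8]
contact_force: [-0.2, -0.7, -2.7]
gripper_width: 0.0138
gripper_force: 45.0
time_s: 15.55
tcp_pos: [0.552, -0.0826, 0.0516]
eef_rot: [180.0, -0.0, -97.8]
contact_force: [-0.1, 0.6, -2.2]
gripper_width: 0.0134
gripper_force: 45.0
```

```bash
python3 -m pendant '[[1,0,0,0,0,0],[1.5,0,0,0,0,0],[2,0,0,0,0,0],[2.5,0,0,0,0,0],[3,0,0,0,0,0],[3,0,0,0,0,0]]';  python3 -m pendant '[[0.5,0,0,0,0,0],[1,0,0,0,0,0],[1.5,0,0,0,0,0],[1.5,0,0,0,0,0]]'
```

```text
time_s: 16.3
tcp_pos: [0.5524, -0.0842, 0.0519]
eef_rot: [-179.9, 0.1, -97.8]
contact_force: [-0.3, 10.1, 0.6]
gripper_width: 0.0138
gripper_force: 45.0
time_s: 16.8
tcp_pos: [0.5528, -0.0844, 0.0521]
eef_rot: [-179.8, 0.2, -97.8]
contact_force: [-0.7, 18.5, 2.8]
gripper_width: 0.0137
gripper_force: 45.1
```

Contact at the stamp's y 0.1376 matches the stop. I ease the push, set the blade down and release.

```bash
python3 -m pendant '[[-0.5,0,0.7,0,0,0],[-1,0,1.3,0,0,0],[-1,0,1.6,0,0,0],[-1,0,1.6,0,0,0]]'; python3 -m pendant '[[0,0,0,0,0,0],[0,0,0,0,0,0],[0,0,0,0,0,0],[0,0,0,0,0,0]]' 50; python3 -m pendant '[[0,0,-15,0,0,0],[0,0,-40,0,0,0],[-25,0,-60,0,0,0],[-50,0,-80,0,0,0],[-80,0,-100,0,0,0],[-80,0,-100,0,0,0]]'
python3 - <<'E'
from h import *
s=r.get_state();I=r.capture('wrist');a=r.capture('scene')
c=cam('wrist',s);J=I[:,:,::-1].copy()
O=np.array([.5325,-.2205]);yv=np.array([.1359,.9907]);xv=np.array([.9907,-.1359])
for x,y,z in((0,.123,.068),(-.02,.158,.018),(.02,.158,.018)):
    q=proj(c,[[*(O+x*xv+y*yv),z]])[0];print(q);cv2.drawMarker(J,tuple(int(v) for v in q),(0,0,255),1,8)
b=cv2.resize(a[190:340,130:310,::-1],(480,400),interpolation=cv2.INTER_CUBIC)
cv2.imwrite('pics/w4.png',cv2.resize(np.hstack([J,b]),(800,286),interpolation=cv2.INTER_AREA))
E
```

```text
time_s: 17.3
tcp_pos: [0.553, -0.0841, 0.0508]
eef_rot: [-179.8, 0.1, -97.8]
contact_force: [0.6, 13.0, 4.4]
gripper_width: 0.0135
gripper_force: 45.0
time_s: 17.8
tcp_pos: [0.5515, -0.0863, 0.0499]
eef_rot: [180.0, -0.0, -97.8]
contact_force: [-0.2, 0.1, -0.5]
gripper_width: 0.0468
gripper_force: 0.0
time_s: 18.55
tcp_pos: [0.564, -0.0051, 0.1529]
eef_rot: [-179.7, 0.1, -97.7]
contact_force: [-0.3, -0.1, -0.1]
gripper_width: 0.0495
gripper_force: 0.0
[322.19964916  93.47982791]
[342.35393696 135.61316965]
[300.09179474 135.50364168]
```

View pics/w4.png

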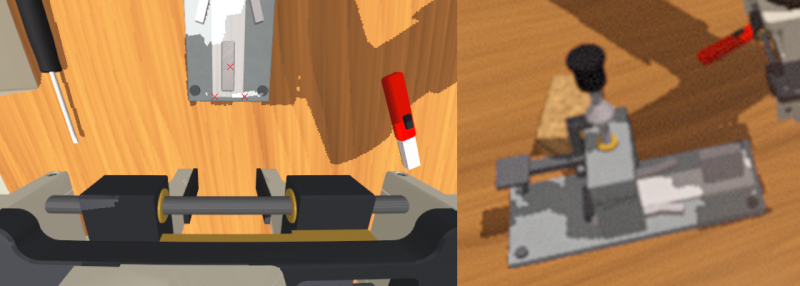

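The grip and tail lie on the projected home marks, and the blade is under the raised striker. Now I go over to the paddle with the fingers closed.

```bash
python3 -m pendant '[[0,0,-50,0,0,0],[0,0,-100,0,0,0],[0,0,-158,0,0,0],[50,0,-165,0,0,0],[105,1,-165,0,0,0],[160,1,-165,0,0,0],[215,2,-165,0,0,0],[270,2,-165,0,0,0],[310,2,-165,0,0,0],[325,2,-165,0,0,0],[325,2,-120,0,0,0],[325,2,-70,0,0,0],[325,2,-30,0,0,0],[325,2,12,0,0,0],[325,2,15,0,0,0],[325,2,15,0,0,0]]' 0 10
```

```text
time_s: 20.65
tcp_pos: [0.5169, -0.3287, 0.1361]
eef_rot: [-180.0, -0.0, -97.8]
contact_force: [0.9, -0.2, 0.9]
gripper_width: 0.0004
gripper_force: 0.0
```

```bash
python3 -m pendant '[[-2,0,6,0,0,0],[-3,0,12,0,0,0],[-3,0,16,0,0,0],[-3,0,20,0,0,0],[-3,0,20,0,0,0]]'; python3 -m pendant '[[0,0,2,0,0,0],[0,0,4,0,0,0],[0,0,6,0,0,0],[0,0,7.5,0,0,0],[0,0,8,0,0,0],[0,0,8,0,0,0]]'
```

```text
time_s: 21.28
tcp_pos: [0.5174, -0.3255, 0.1157]
eef_rot: [-179.9, -0.0, -97.8]
contact_force: [-0.0, 0.8, 1.0]
gripper_width: 0.0002
gripper_force: 1.0
time_s: 22.02
tcp_pos: [0.5168, -0.3255, 0.107]
eef_rot: [-180.0, -0.0, -97.8]
contact_force: [1.0, 1.1, 2.9]
gripper_width: 0.0006
gripper_force: 1.4
```

```bash
python3 -m pendant '[[0,0,-20,0,0,0],[0,0,-50,0,0,0],[20,0,-90,0,0,0],[60,0,-130,0,0,0],[90,0,-150,0,0,0],[90,0,-150,0,0,0],[90,0,-150,0,0,0]]'
python3 - <<'E'
from h import *
a=r.capture('scene');t=r.capture('top')
c=cam('scene');print([proj(c,[[.5325,-.2205,z]])[0].round(0).tolist() for z in(.217,.252)])
f=lambda i:cv2.resize(i,(400,333),interpolation=cv2.INTER_CUBIC)
cv2.imwrite('pics/w5.png',np.hstack([f(a[190:340,130:310,::-1]),f(t[100:250,340:520,::-1])]))
E
```

```text
time_s: 22.9
tcp_pos: [0.5037, -0.4142, 0.2557]
eef_rot: [179.9, 0.1, -97.8]
contact_force: [0.1, 0.5, -0.7]
gripper_width: 0.0003
gripper_force: 0.0
[[201.0, 231.0], [197.0, 218.0]]
```

View pics/w5.png

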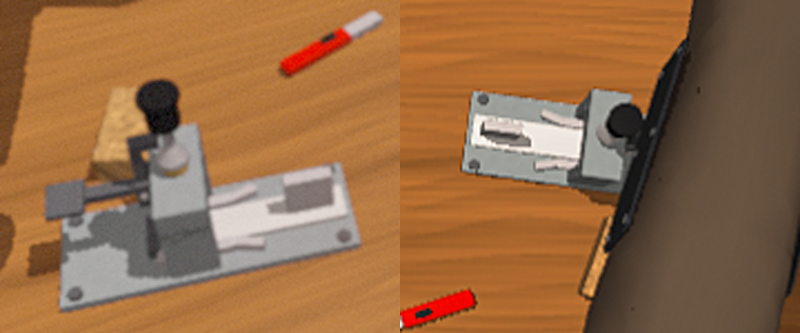

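The knob's top is at scene pixel (201,230), as expected for a striker resting on the blade at 0.217 m. The blade's tail sits about 7 mm inside the plate's end, which is home, so I hand in.

```bash
python3 -c "
from plant import r
print(r.close_job())"
```

```text
the job is handed in; nothing more can be done
None
```

The job is handed in: striker cocked, square-nosed blade slid home and let go, paddle pressed and released. The last pictures show the striker down on the blade, the blade home and the arm clear. No verdict came back, and I didn't re-measure the bystanders, though the arm met no unexpected contact.

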